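Sort the mixed camera parts and blow the mat clean

TASK

Clear the grey sorting mat: put every lens unit in the blue tray, every camera module in the white tray and every brass clamp block in the yellow tray, squeezing the delicate lens units gently, with a grip of no more than 15 N. When all are sorted, press the air duster's red cap fully down for a moment to blow the mat clean, and let it come up again. Leave the other things on the bench where they are.

Things in the scene. Friction and masses are not known exactly. Their poses are not given: they have to be found in the camera images.
- lens1: lens unit: black square base plate 36 x 36 x 10 with a black round barrel, 30 diameter, brass band, violet glass on top; 32 high in all; 60 g, delicate. Origin: centre of the underside, z up through the glass. May be absent (None)
- lens2: lens unit: black square base plate 36 x 36 x 10 with a black round barrel, 30 diameter, brass band, violet glass on top; 32 high in all; 60 g, delicate. Origin: centre of the underside, z up through the glass. May be absent (None)
- lens3: lens unit: black square base plate 36 x 36 x 10 with a black round barrel, 30 diameter, brass band, violet glass on top; 32 high in all; 60 g, delicate. Origin: centre of the underside, z up through the glass. May be absent (None)
- module1: camera module: green circuit board 44 (x) x 34 (y) x 5 with a steel housing 20 x 20 in its middle, 20 high in all; 40 g. Origin: centre of the underside, z up
- module2: camera module: green circuit board 44 (x) x 34 (y) x 5 with a steel housing 20 x 20 in its middle, 20 high in all; 40 g. Origin: centre of the underside, z up
- block1: brass clamp block, L-shaped: foot 46 (x) x 24 (y) x 14 high, and a 14 x 24 upright at its +x end up to 30 high; about 150 g. Origin: centre of the underside, z up. May be absent (None)
- block2: brass clamp block, L-shaped: foot 46 (x) x 24 (y) x 14 high, and a 14 x 24 upright at its +x end up to 30 high; about 150 g. Origin: centre of the underside, z up. May be absent (None)
- block3: brass clamp block, L-shaped: foot 46 (x) x 24 (y) x 14 high, and a 14 x 24 upright at its +x end up to 30 high; about 150 g. Origin: centre of the underside, z up. May be absent (None)
- tray_blue: blue tray, open on top, fixed to the table, 170 (x) x 130 (y) x 40 high outside, walls and floor 5 thick. Origin: centre of the underside (on the table), z up. It and the other trays and the tester share four places left and right of the mat
- tray_white: white tray, open on top, fixed to the table, 170 (x) x 130 (y) x 40 high outside, walls and floor 5 thick. Origin: centre of the underside (on the table), z up. It and the other trays and the tester share four places left and right of the mat
- tray_yellow: yellow tray, open on top, fixed to the table, 170 (x) x 130 (y) x 40 high outside, walls and floor 5 thick. Origin: centre of the underside (on the table), z up. It and the other trays and the tester share four places left and right of the mat
- can: air duster can fixed upright beyond the grey sorting mat, 52 diameter on a 64 square foot; silver with a blue sleeve and a red sprung cap, 170 high over the cap. Origin: centre of the underside
- cap_top (a point): centre of the flat top of the can's red cap (32 diameter, 16 high), z up; moves with the cap
- cap (a joint): travel of the red cap in m: 0 up, 0.008 fully down; the spring needs about 2 N to start and 7 N fully down, and lifts it again
- tester: grey tester box, 160 x 120 x 55 high, with a screen and three buttons, fixed; not part of the job. Origin: centre of the underside
- tape: bystander: yellow tape roll lying flat, 64 diameter, 18 high
- tweezers: bystander: steel tweezers lying along their x, 115 x 11 x 6
- driver: bystander: screwdriver, 150 long, lying along its x, beyond the can
- cup: bystander: green plastic cup, 70 diameter, 75 high
- syringe_jar: bystander: amber jar, 50 diameter, 90 high

How it is judged:
By the outcome, as a careful person would: the job done as asked, in the order asked, and still so for the second after the job is handed in, with the robot touching nothing.
Of lens1, lens2, lens3 only 2 to 3 are there at a start; the rules pass over those that are not, and their reading is None.
Of block1, block2, block3 only 2 to 3 are there at a start; the rules pass over those that are not, and their reading is None.
At some moment in a run one of lens1, module1, block1, lens2, block2, module2, lens3, block3 may be knocked a few centimetres aside while the robot is not near it.
Once in a run the grip may slacken for a moment while it holds something.
It also fails if it takes over 210 s, if anything falls off the work surface, if the arm or the gripper's body presses on something with over 40 N, if the wrist force passes 120 N, or if a joint passes its speed limit or range.

ROBOT

A 6-joint arm with a two-finger parallel gripper is mounted at the origin on the work surface. World frame = base frame: x ahead of the robot, y to its left, z up, the work surface at z = 0. Lengths are in mm, angles in rad, forces in N, time in s.
With the tool pointing down it reaches from about 275 to 1000 mm from the base axis. Payload 8.4 kg.
Tool frame: the origin (TCP) lies midway between the tips of the shut fingers; the grasp point (between the pads) lies 19 mm behind it; z points along the fingers, y is the line along which they close (so a half turn about z gives the same grasp; the last joint's range is limited). The gripper opens to 85 mm and grips with 20 to 120 N. Pads are 22 mm wide; open, the fingers measure 114 mm over their backs; the gripper's body (76 mm by 85 mm) begins 54 mm behind the grasp point. The pads swing forward as they close: fully open they stand 13 mm farther back than shut.
Start: joints at [-1.225, 0.353, 1.633, -0, 1.155, -0.002], TCP at [213.018, -587.581, 231.281] pointing down, gripper open.
Joint ranges: [-2.63, 2.63], [-0.92, 2.1], [0.06, 2.66], [-1.3, 4.44], [0, 2.69], [-3.02, 3.02]. Speed limits (rad/s): [2.22, 2.22, 2.79, 3.14, 3.14, 3.14].

INTERFACE

Orientations are given as [roll, pitch, yaw] about the fixed x, y, z axes, in that order (R = Rz(yaw) Ry(pitch) Rx(roll)).
In Python, from rig import r, cams gives the robot as it stands. The module is installed in compiled form; this text tells all that it offers.
- The arm moves only by the tool send_rows, never from a script. Its argument "targets" is one flat list of numbers, 7 for each row, row after row: the shift along the tool's x, y, z in m, then the turn, a rotation vector about the tool's x, y, z in rad, then the opening, from -1 (shut) to 1 (fully open). In form: [tx, ty, tz, wx, wy, wz, fingers, tx, ty, tz, wx, wy, wz, fingers, ...]. A call has 1 to 12 rows; each row is the pose to reach, as a shift and turn from the pose commanded when the call began, along the tool's axes at that moment; what a row does not reach only later rows make up. A row lasts 1/12 s, in which the tool goes at most 41.7 mm and 7.16 degrees, less where a joint would pass 70% of its speed; a pose out of reach is approached as far as the arm can. A call with a gripper value outside its range is refused whole. The fingers move at their own pace and stop on an object; "grip_force" is the grip in N (left out, the last holds). Time passes only in rows, so rows that repeat a pose let the fingers close. It gives the time, the measured TCP pose, the force, the opening and the grip force at its end, in the units of the state.
- r.sense(): the state, without advancing time (a new reading comes with each control period).
- cams.grab_frame(name): name is "scene" or "side" or "wrist"; returns a dict with "color" (480x640x3 uint8, blue, green, red), "fx", "fy", "cx", "cy" (pixels), "xyz" and "attitude" of the camera in the world. Camera axes: x right, y down, z forward; pixel columns grow to the right and rows downward; lengths in mm; the calibration is good to about 2 mm. The wrist camera is an equidistant fisheye: a pixel r from the principal point sees the ray r / f radians off the axis. A picture is of the moment at which its call begins. There is no depth.
- r.sign_off(): hands the job in; it is judged then, once.
The state is a dict: "clock": time; "qpos": joint angles; "qvel": joint speeds; "joint_efforts": joint torques, N m; "eef_pos": TCP position; "tcp_rot": TCP orientation; "contact_force": force on the tool from outside, world axes, zero at the start; "wrist_torque": the same for the moment, N m; "opening": opening from 0.0 (shut) to 1.0 (fully open); "grasp_force": force on a finger pad.
Only numpy, scipy, OpenCV 4.12 (cv2) and the standard library are available. Lean on these libraries where they do the work, as an engineer would, in place of code of your own. Each camera call takes 0.05 s, during which the arm holds its last target. There are 200 camera calls.

## Working session

There is one attempt and no reset: what is moved stays moved. The work goes in short steps, Python scripts to look and compute and a tool call to move; the robot and the scene stay as the last step left them, time stands still between calls to the robot, and variables do not carry over. Pictures are saved under pics/ and viewed, at most 14 in all, crops included, and the job is handed in when it is done.

Besides the shell and the picture viewer there is one more tool, called after "Emit:" in YAML: its name, and indented under it one key for each argument. send_rows: Moves the arm, as the interface text tells. Its arguments: {"type":"object","properties":{"targets":{"type":"array"},"grip_force":{"type":"number"}},"required":["targets"]}

```bash
mkdir -p pics; ls; python3 - <<'E'
from rig import r,cams
import cv2
print(r.sense())
for n in ["scene","side"]:
    f=cams.grab_frame(n); cv2.imwrite(f"pics/{n}0.png",f["color"]); print(n,{k:v for k,v in f.items() if k!="color"})
E
```

```text
pics
{'clock': 0.0, 'qpos': array([-1.22539511e+00,  3.53624702e-01,  1.63413331e+00, -1.12509345e-05,
        1.15520978e+00, -2.38290853e-03]), 'qvel': array([-3.93285369e-05, -1.04496040e-03, -1.29186576e-03, -7.05669929e-04,
        5.16053363e-04,  1.46695668e-03]), 'joint_efforts': array([-3.29416391e-03, -6.05260277e+01, -3.42072451e+01, -5.69255960e-06,
        9.44688858e-03, -6.78252991e-05]), 'eef_pos': array([ 212.85467913, -587.12958544,  230.5766808 ]), 'tcp_rot': array([-3.14021749e+00,  7.01013748e-06,  3.47788676e-01]), 'contact_force': array([-0.35467545,  0.70030875, -0.0190725 ]), 'wrist_torque': array([-0.04759936, -0.00280233, -0.01255655]), 'grasp_force': 0.0, 'opening': 1.0020898900649853}
scene {'fx': 589.7282043866122, 'fy': 589.7282043866122, 'cx': 323.40385909052344, 'cy': 242.29220208580014, 'xyz': array([1234.89789517,  423.02850165,  787.52631928]), 'attitude': array([-2.27040482, -0.00796566,  2.13571497])}
side {'fx': 516.3441512741771, 'fy': 516.3441512741771, 'cx': 318.1886530496463, 'cy': 228.99637225078706, 'xyz': array([449.2574691 , 694.97467278, 764.08627148]), 'attitude': array([-2.32134388, -0.01215304, -2.96835145])}
```

View pics/scene0.png

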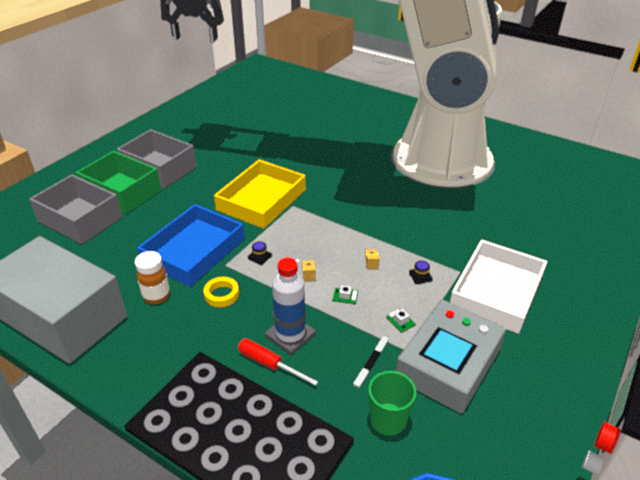

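View pics/side0.png

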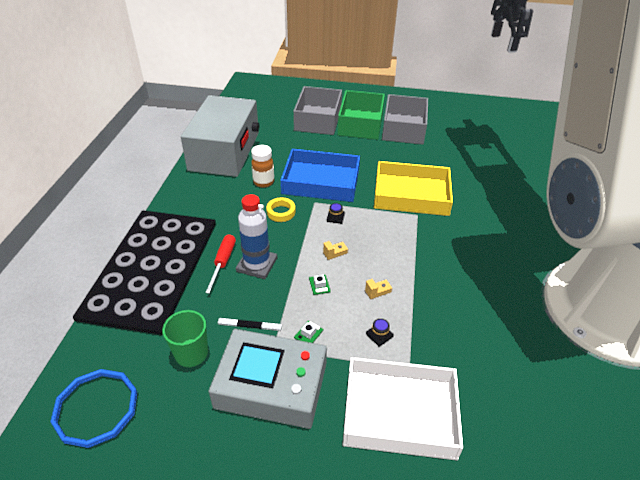

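Both views show two lenses (side pixels (336,213) and (380,330)), two modules (319,284) and (309,331), and two blocks (335,250) and (378,288). They also show the cap at (250,203), blue tray (320,175), yellow tray (413,188) and white tray (402,408).

```bash
cat > h.py <<'E'
import numpy as np, cv2
from scipy.spatial.transform import Rotation as R
from rig import r,cams
def rays(f,px,fish=False):
    px=np.atleast_2d(np.array(px,float))
    u=(px[:,0]-f["cx"])/f["fx"]; v=(px[:,1]-f["cy"])/f["fy"]
    if fish:
        t=np.hypot(u,v); s=np.where(t>1e-9,np.sin(t)/np.maximum(t,1e-9),1); d=np.c_[u*s,v*s,np.cos(t)]
    else: d=np.c_[u,v,np.ones(len(u))]
    return R.from_euler("xyz",f["attitude"]).apply(d)
def onplane(f,px,z,fish=False):
    d=rays(f,px,fish); return f["xyz"]+d*((z-f["xyz"][2])/d[:,2])[:,None]
def proj(f,P,fish=False):
    c=R.from_euler("xyz",f["attitude"]).inv().apply(np.atleast_2d(P)-f["xyz"])
    if fish:
        n=np.hypot(c[:,0],c[:,1]); t=np.arctan2(n,c[:,2]); c=np.c_[c[:,:2]*(t/np.maximum(n,1e-9))[:,None],np.ones(len(c))]
    return c[:,:2]/c[:,2:]*[f["fx"],f["fy"]]+[f["cx"],f["cy"]]
def mask(img,lo,hi):
    return cv2.inRange(cv2.cvtColor(img,cv2.COLOR_BGR2HSV),np.array(lo),np.array(hi))
def blobs(m,amin):
    n,l,s,c=cv2.connectedComponentsWithStats(m)
    return [(c[i],s[i],l==i) for i in range(1,n) if s[i,4]>=amin]
COL=dict(violet=((115,90,40),(150,255,255)),brass=((12,110,90),(28,255,255)),yellow=((22,150,60),(34,255,255)),blue=((100,150,60),(118,255,255)),red=((0,180,80),(5,255,255)),green=((50,120,80),(85,255,255)),white=((0,0,185),(180,40,255)))
E
python3 - <<'E'
from h import *
np.set_printoptions(precision=1,suppress=True)
for n in ["scene","side"]:
    f={**cams.grab_frame(n)}; print("==",n)
    for c,z in [("violet",32),("brass",15),("red",170),("blue",40),("yellow",40),("white",20)]:
        for b in blobs(mask(f["color"],*COL[c]),25):
            P=onplane(f,b[0],z)[0]
            if 150<P[0]<900 and abs(P[1])<450: print(c,b[0],b[1][2:],P)
E
```

```text
== scene
violet [258.5 245.8] [12  9 86] [ 552.1 -154.2   32. ]
violet [421.9 265.1] [13  9 97] [428.5 141.3  32. ]
brass [259.6 192.9] [  92   70 2675] [ 388.2 -276.7   15. ]
brass [371.9 258.4] [ 15  20 244] [446.1  43.5  15. ]
brass [258.9 252.2] [13  5 29] [ 551.9 -154.7   15. ]
brass [308.6 270.2] [ 13  21 237] [542.2 -42.5  15. ]
brass [151.4 277.9] [ 29  18 308] [ 721.5 -280.3   15. ]
brass [421.5 271.6] [14  5 32] [427.6 142.3  15. ]
brass [221.8 296.4] [ 36  31 320] [ 687.3 -137.    15. ]
brass [220.2 286.7] [ 26  18 224] [ 669.3 -156.    15. ]
brass [156.7 300.2] [25 11 69] [ 758.7 -230.1   15. ]
red [287.  266.6] [ 19  18 285] [692.5  18.4 170. ]
red [449.8 313.6] [ 8  7 39] [647.9 270.1 170. ]
red [258.6 353.3] [ 43  31 640] [852.6  84.6 170. ]
blue [194.3 242.6] [ 108   83 4796] [ 619.9 -259.6   40. ]
blue [289.  311.8] [ 31  23 462] [671.    2.5  40. ]
blue [289.8 329.7] [ 30  14 169] [703.9  27.   40. ]
blue [430.2 477. ] [ 46   7 191] [815.9 333.7  40. ]
yellow [259.9 192.8] [  92   70 3921] [ 415.2 -253.5   40. ]
yellow [371.9 253.9] [13  9 79] [460.1  49.5  40. ]
ye
[... 1966 characters left out ...]
 23 319] [ 723.6 -101.2   20. ]
white [171.2 224.5] [17 10 64] [886.7 -48.4  20. ]
white [194.7 227.7] [16 10 64] [834.6 -48.3  20. ]
white [161.  243.3] [17 11 70] [885.8   9.1  20. ]
white [185.  246.3] [17 11 70] [834.8   8.2  20. ]
white [149.9 262.6] [18 12 76] [886.2  63.9  20. ]
white [175.2 265.6] [18 13 80] [834.6  62.5  20. ]
white [213.  277.9] [ 15  30 100] [751.9  79.7  20. ]
white [138.3 283.5] [19 14 75] [885.5 119.   20. ]
white [164.2 287.2] [19 14 84] [834.2 118.6  20. ]
white [321.3 289.4] [13  6 44] [543.4  70.1  20. ]
white [125.1 305.4] [20 14 72] [887.  172.5  20. ]
white [152.8 310.9] [20 15 92] [832.9 175.   20. ]
white [227.4 321. ] [ 20   7 115] [694.6 172.2  20. ]
```

Emit:
send_rows:
  targets: [0.46, -0.457, -0.12, 0, 0, -1.22, 1, 0.46, -0.457, -0.12, 0, 0, -1.22, 1, 0.46, -0.457, -0.12, 0, 0, -1.22, 1, 0.46, -0.457, -0.12, 0, 0, -1.22, 1, 0.46, -0.457, -0.12, 0, 0, -1.22, 1, 0.46, -0.457, -0.12, 0, 0, -1.22, 1, 0.46, -0.457, -0.12, 0, 0, -1.22, 1, 0.46, -0.457, -0.12, 0, 0, -1.22, 1, 0.46, -0.457, -0.12, 0, 0, -1.22, 1, 0.46, -0.457, -0.12, 0, 0, -1.22, 1, 0.46, -0.457, -0.12, 0, 0, -1.22, 1, 0.46, -0.457, -0.12, 0, 0, -1.22, 1]
  grip_force: 12

```text
clock: 1.2
eef_pos: [423.1, -141.0, 322.9]
tcp_rot: [3.141, 0.0, 1.568]
contact_force: [0.9, -0.7, 0.4]
opening: 0.997
grasp_force: 0.0
```

```bash
cat >> h.py <<'E'
def go(*a):
    """a: list of (x,y,z,yaw) world mm; prints tool-frame shift m, wz, relative to current pose"""
    s=r.sense(); p=s["eef_pos"]; Rt=R.from_euler("xyz",s["tcp_rot"])
    for x,y,z,yw in a:
        d=Rt.inv().apply(np.array([x,y,z])-p)/1000
        w=(Rt.inv()*R.from_euler("xyz",[np.pi,0,yw])).as_rotvec()
        print("row",[round(float(v),4) for v in d],[round(float(v),3) for v in w],"steps",int(np.ceil(max(np.linalg.norm(d)/.0417,np.linalg.norm(w)/.125))))
def st():
    s=r.sense(); print("t%.1f"%s["clock"],s["eef_pos"].round(1),s["tcp_rot"].round(3),"F",s["contact_force"].round(1),"op %.3f g %.1f"%(s["opening"],s["grasp_force"]),"q",s["qpos"].round(2))
E
python3 -c "
from h import *
st();go((480,0,330,np.pi/2))"
```

```text
t1.2 [ 423.1 -141.   322.9] [3.141 0.    1.568] F [ 0.9 -0.7  0.4] op 0.997 g 0.0 q [-0.33 -0.02  1.88 -0.    1.28 -0.32]
row [0.1412, 0.0566, -0.0072] [0.001, 0.0, -0.003] steps 4
```

Emit:
send_rows:
  targets: [0.141, 0.057, -0.007, 0, 0, 0, 1, 0.141, 0.057, -0.007, 0, 0, 0, 1, 0.141, 0.057, -0.007, 0, 0, 0, 1, 0.141, 0.057, -0.007, 0, 0, 0, 1, 0.141, 0.057, -0.007, 0, 0, 0, 1, 0.141, 0.057, -0.007, 0, 0, 0, 1, 0.141, 0.057, -0.007, 0, 0, 0, 1]

```text
clock: 1.78
eef_pos: [479.9, -2.3, 329.0]
tcp_rot: [-3.141, 0.0, 1.569]
contact_force: [-0.2, -0.3, 0.8]
opening: 1.002
grasp_force: 0.0
```

```bash
python3 -c "
from h import *
st();f=cams.grab_frame('wrist');cv2.imwrite('pics/w1.png',f['color']);print({k:v for k,v in f.items() if k!='color'})"
```

```text
t1.8 [479.9  -2.3 329. ] [-3.141  0.     1.569] F [-0.2 -0.3  0.8] op 1.002 g 0.0 q [-0.01  0.04  1.81 -0.    1.3  -0.01]
{'fx': 371.64829954431775, 'fy': 371.64829954431775, 'cx': 321.1865228415177, 'cy': 242.67930440729106, 'xyz': array([480.26379795,  65.87289326, 472.50041954]), 'attitude': array([ 2.86872402e+00,  1.10064133e-03, -1.84608384e-03])}
```

View pics/w1.png

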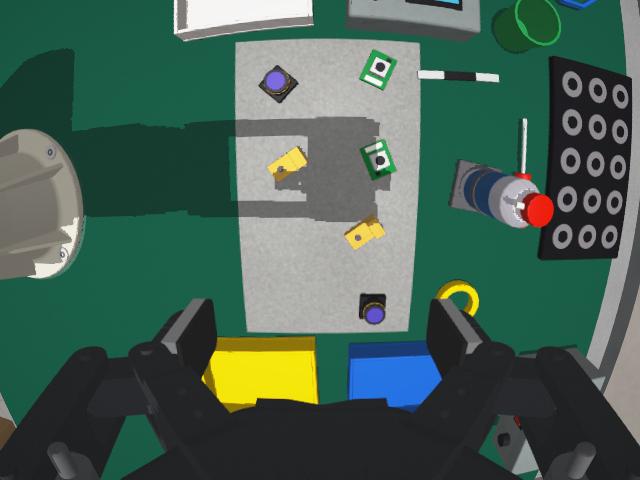

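The wrist view shows lenses at (277,82) and (374,310), blocks at (288,163) and (365,233), and modules at (378,70) and (378,160). White tray and tester are above, yellow and blue trays below.

```bash
cat >> h.py <<'E'
def rect(P):
    c,(w,h),a=cv2.minAreaRect(P[:,:2].astype(np.float32)); 
    if w<h: w,h,a=h,w,a+90
    return np.round(c,1),round(w,1),round(h,1),round(float(np.radians(a)),3)
def wrist(save=None,all=True):
    f=cams.grab_frame("wrist"); im=f["color"]
    if save: cv2.imwrite(save,im)
    for c,z in [("violet",32),("brass",14),("green",5)]:
        m=mask(im,*COL[c])
        if c=="green": m=cv2.morphologyEx(m,cv2.MORPH_CLOSE,np.ones((9,9)))
        for b in blobs(m,60):
            P=onplane(f,b[0],z,True)[0]
            if not(340<P[0]<640 and -190<P[1]<190) or b[1][4]>12000: continue
            ys,xs=np.where(b[2]); Q=onplane(f,np.c_[xs,ys],z,True)
            q=rect(Q); print(c,b[0].round(0),b[1][4],"cen",P[:2].round(1),"rect",*q)
    return f
E
python3 -c "
from h import *
f=wrist()
for z,ps in [(40,[(237,339),(316,338),(349,346),(440,344),(182,38),(313,27),(312,0)]),(170,[(539,210)]),(55,[(347,28),(479,37)]),(0,[(235,41),(420,42),(247,331),(408,331),(177,135)])]: print(z,onplane(f,ps,z,True)[:,:2].round(0).tolist())
"
```

```text
violet [275.  80.] 287 cen [426.1 139.8] rect [426.  139.9] 22.2 21.3 1.569
violet [375. 314.] 224 cen [ 550.2 -157.1] rect [ 550.1 -157.2] 23.2 22.4 3.121
brass [288. 163.] 680 cen [438.6  38.9] rect [437.8  38.4] 45.5 24.4 0.578
brass [365. 231.] 712 cen [534.8 -47.8] rect [534.4 -49.6] 45.7 31.2 0.61
green [377.  70.] 607 cen [549.4 158.2] rect [550.6 159.5] 44.0 33.4 1.149
green [232. 168.] 399 cen [366.3  33.6] rect [366.   33.6] 80.2 8.9 1.572
green [377. 159.] 609 cen [550.1  44.3] rect [551.1  43.9] 43.2 33.6 1.963
40 [[364.0, -192.0], [472.0, -188.0], [517.0, -201.0], [645.0, -203.0], [312.0, 201.0], [471.0, 203.0], [470.0, 238.0]]
170 [[683.0, 12.0]]
55 [[509.0, 197.0], [667.0, 200.0]]
0 [[370.0, 201.0], [607.0, 201.0], [370.0, -201.0], [607.0, -202.0], [290.0, 81.0]]
```

```bash
python3 -c "
from h import *
for n in ['side','scene']:
    f=cams.grab_frame(n)
    for c in ['blue','yellow','white']:
        b=[b for b in blobs(mask(f['color'],*COL[c]) if c!='white' else mask(f['color'],(0,0,200),(180,40,255)),2000)]
        for q in b:
            ys,xs=np.where(q[2]); hull=cv2.convexHull(np.c_[xs,ys].astype(np.int32)); ap=cv2.approxPolyDP(hull,4,True)[:,0]
            if len(ap)<8: print(n,c,[(*p,*onplane(f,p,40)[0,:2].round(0)) for p in ap.tolist()])
st();go((427,140,80,np.pi/2),(427,140,10,np.pi/2))"
```

```text
side blue [(359, 155, np.float64(522.0), np.float64(-350.0)), (353, 201, np.float64(515.0), np.float64(-174.0)), (281, 193, np.float64(676.0), np.float64(-171.0)), (280, 179, np.float64(689.0), np.float64(-221.0)), (291, 149, np.float64(690.0), np.float64(-344.0))]
side yellow [(449, 215, np.float64(308.0), np.float64(-166.0)), (374, 208, np.float64(468.0), np.float64(-159.0)), (378, 161, np.float64(475.0), np.float64(-334.0)), (449, 167, np.float64(307.0), np.float64(-341.0))]
side white [(0, 242, np.float64(1187.0), np.float64(83.0)), (0, 0, np.float64(1998.0), np.float64(-1115.0)), (284, 0, np.float64(932.0), np.float64(-1340.0)), (285, 36, np.float64(853.0), np.float64(-1005.0)), (270, 74, np.float64(836.0), np.float64(-721.0))]
side white [(254, 101, np.float64(841.0), np.float64(-554.0)), (234, 139, np.float64(840.0), np.float64(-360.0)), (0, 433, np.float64(949.0), np.float64(435.0)), (2, 272, np.float64(1135.0), np.float64(154.0)), (142, 106, np.float64(1134.0), np.float64(-469.0)), (208, 96, np.float64(975.0), np.float64(-557.0))]
side white [(457, 459, np.float64(303.0), np
[... 708 characters left out ...]
 189, np.float64(349.0), np.float64(-179.0)), (263, 228, np.float64(510.0), np.float64(-174.0)), (216, 209, np.float64(512.0), np.float64(-296.0)), (215, 193, np.float64(469.0), np.float64(-335.0)), (259, 159, np.float64(306.0), np.float64(-339.0))]
scene white [(546, 261, np.float64(298.0), np.float64(338.0)), (521, 322, np.float64(477.0), np.float64(348.0)), (452, 292, np.float64(473.0), np.float64(220.0)), (481, 240, np.float64(306.0), np.float64(211.0))]
t2.0 [479.9  -3.1 329.3] [-3.141  0.     1.566] F [-0.9  0.7  0. ] op 0.999 g 0.0 q [-0.01  0.03  1.81 -0.    1.3  -0.  ]
row [0.1429, -0.0535, 0.2492] [-0.0, 0.0, -0.005] steps 8
row [0.1429, -0.0535, 0.3192] [-0.0, 0.0, -0.005] steps 9
```

Emit:
send_rows:
  targets: [0.143, -0.0535, 0.249, 0, 0, 0, 1, 0.143, -0.0535, 0.249, 0, 0, 0, 1, 0.143, -0.0535, 0.249, 0, 0, 0, 1, 0.143, -0.0535, 0.249, 0, 0, 0, 1, 0.143, -0.0535, 0.249, 0, 0, 0, 1, 0.143, -0.0535, 0.249, 0, 0, 0, 1, 0.143, -0.0535, 0.249, 0, 0, 0, 1, 0.143, -0.0535, 0.249, 0, 0, 0, 1, 0.143, -0.0535, 0.285, 0, 0, 0, 1, 0.143, -0.0535, 0.319, 0, 0, 0, 1, 0.143, -0.0535, 0.319, 0, 0, 0, 1, 0.143, -0.0535, 0.319, 0, 0, 0, 1]

```text
clock: 2.98
eef_pos: [426.4, 140.0, 10.0]
tcp_rot: [-3.138, 0.001, 1.567]
contact_force: [-0.0, 0.8, 0.6]
opening: 1.004
grasp_force: 0.0
```

Emit:
send_rows:
  targets: [0, 0, 0, 0, 0, 0, -1, 0, 0, 0, 0, 0, 0, -1, 0, 0, 0, 0, 0, 0, -1, 0, 0, 0, 0, 0, 0, -1, 0, 0, 0, 0, 0, 0, -1, 0, 0, 0, 0, 0, 0, -1, 0, 0, 0, 0, 0, 0, -1, 0, 0, 0, 0, 0, 0, -1, 0, 0, 0, 0, 0, 0, -1, 0, 0, 0, 0, 0, 0, -1]
  grip_force: 12

```text
clock: 3.82
eef_pos: [428.0, 141.2, 11.6]
tcp_rot: [3.14, -0.0, 1.568]
contact_force: [-1.7, -1.2, 15.0]
opening: 0.34
grasp_force: 19.9
```

Force came out near 20 N despite the 12 N request, and the tips touched the base. I'll loosen, rise a little, and close by position instead.

Emit:
send_rows:
  targets: [0, 0, 0, 0, 0, 0, -0.1, 0, 0, 0, 0, 0, 0, -0.1, 0, 0, -0.004, 0, 0, 0, -0.1, 0, 0, -0.004, 0, 0, 0, -0.1]
  grip_force: 12

```text
clock: 4.15
eef_pos: [427.4, 141.2, 14.8]
tcp_rot: [3.141, -0.0, 1.568]
contact_force: [0.8, 0.2, 0.8]
opening: 0.451
grasp_force: 0.0
```

Emit:
send_rows:
  targets: [0, 0, 0, 0, 0, 0, -0.34, 0, 0, 0, 0, 0, 0, -0.34, 0, 0, 0, 0, 0, 0, -0.34, 0, 0, 0, 0, 0, 0, -0.34]
  grip_force: 12

```text
clock: 4.48
eef_pos: [427.4, 141.1, 14.6]
tcp_rot: [3.141, -0.0, 1.568]
contact_force: [-1.1, 0.0, 8.1]
opening: 0.341
grasp_force: 19.1
```

Emit:
send_rows:
  targets: [0, 0, 0, 0, 0, 0, -0.2, 0, 0, 0, 0, 0, 0, -0.2, 0, 0, 0, 0, 0, 0, -0.31, 0, 0, 0, 0, 0, 0, -0.31, 0, 0, 0, 0, 0, 0, -0.31]
  grip_force: 10

```text
clock: 4.9
eef_pos: [427.1, 141.0, 14.3]
tcp_rot: [-3.141, 0.0, 1.568]
contact_force: [-0.1, -0.8, 1.9]
opening: 0.347
grasp_force: 7.2
```

Emit:
send_rows:
  targets: [0, 0, 0, 0, 0, 0, -0.32, 0, 0, 0, 0, 0, 0, -0.32, 0, 0, 0, 0, 0, 0, -0.32]
  grip_force: 10

```text
clock: 5.15
eef_pos: [427.1, 141.0, 14.3]
tcp_rot: [-3.141, 0.0, 1.568]
contact_force: [-0.6, 0.0, 2.8]
opening: 0.342
grasp_force: 14.1
```

Position control gives about 7 N at -0.31 and 14 N at -0.32. I'll carry at -0.315.

Emit:
send_rows:
  targets: [0, 0, 0, 0, 0, 0, -0.314, 0, 0, -0.01, 0, 0, 0, -0.314, 0, 0, -0.03, 0, 0, 0, -0.314, 0, 0, -0.06, 0, 0, 0, -0.314, 0, 0, -0.09, 0, 0, 0, -0.314, 0, 0, -0.12, 0, 0, 0, -0.314, 0, 0, -0.12, 0, 0, 0, -0.314]
  grip_force: 10

```text
clock: 5.73
eef_pos: [430.1, 142.0, 139.6]
tcp_rot: [3.134, -0.003, 1.568]
contact_force: [0.2, 0.6, -0.6]
opening: 0.345
grasp_force: 13.5
```

```bash
python3 -c "
from h import *
st();go((570,-275,130,0),(570,-275,21,0))"
```

```text
t5.7 [430.1 142.  139.6] [ 3.134e+00 -3.000e-03  1.568e+00] F [ 0.2  0.6 -0.6] op 0.345 g 13.5 q [0.32 0.2  2.08 0.   0.85 0.32]
row [-0.4166, 0.141, 0.0097] [0.004, -0.008, 1.568] steps 13
row [-0.4169, 0.1402, 0.1187] [0.004, -0.008, 1.568] steps 13
```

Emit:
send_rows:
  targets: [-0.417, 0.141, 0, 0, 0, 1.568, -0.312, -0.417, 0.141, 0, 0, 0, 1.568, -0.312, -0.417, 0.141, 0, 0, 0, 1.568, -0.312, -0.417, 0.141, 0, 0, 0, 1.568, -0.312, -0.417, 0.141, 0, 0, 0, 1.568, -0.312, -0.417, 0.141, 0, 0, 0, 1.568, -0.312, -0.417, 0.141, 0, 0, 0, 1.568, -0.312, -0.417, 0.141, 0, 0, 0, 1.568, -0.312, -0.417, 0.141, 0, 0, 0, 1.568, -0.312, -0.417, 0.141, 0, 0, 0, 1.568, -0.312, -0.417, 0.141, 0, 0, 0, 1.568, -0.312, -0.417, 0.141, 0, 0, 0, 1.568, -0.312]

```text
clock: 6.73
eef_pos: [568.2, -281.3, 134.3]
tcp_rot: [3.139, -0.002, 0.059]
contact_force: [-0.1, -0.1, 0.0]
opening: 0.345
grasp_force: 11.5
```

```bash
python3 -c "
from h import *
st();go((570,-275,130,0),(570,-275,21,0))
f=wrist('pics/w2.png')"
```

```text
t6.7 [ 568.2 -281.3  134.3] [ 3.139e+00 -2.000e-03  5.900e-02] F [-0.1 -0.1  0. ] op 0.345 g 11.5 q [-0.46  0.47  1.7  -0.    0.98  1.05]
row [0.0021, -0.0062, 0.0042] [0.002, -0.002, 0.059] steps 1
row [0.0019, -0.0064, 0.1132] [0.002, -0.002, 0.059] steps 3
violet [151. 255.] 675 cen [ 550.6 -155.1] rect [ 550.5 -155. ] 24.2 23.0 0.638
brass [ 60. 253.] 1416 cen [539.4 -48.9] rect [535.7 -44.5] 50.0 49.8 2.184
brass [165. 244.] 130 cen [ 554.9 -159.7] rect [ 553.8 -159.5] 28.7 9.7 0.636
brass [ 19. 332.] 794 cen [445.   36.3] rect [439.1  44.1] 63.5 44.4 2.119
green [  7. 227.] 330 cen [558.   32.2] rect [557.6  38.1] 34.8 30.1 1.947
```

View pics/w2.png

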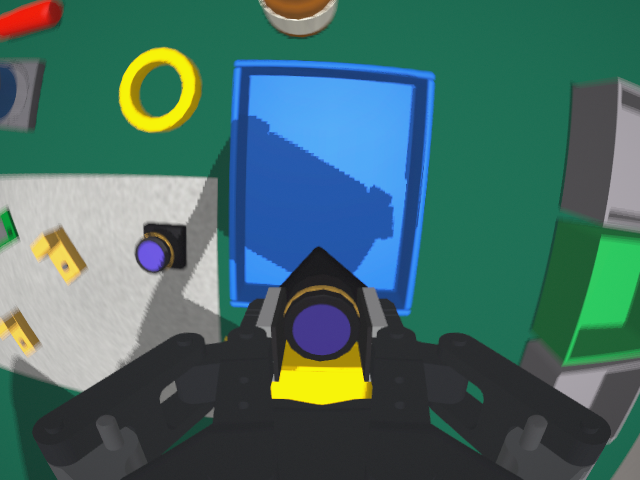

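The wrist view shows the lens held, its glass at (321,330), over the blue tray's near end, with tray rim corners at (234,62), (434,73), (231,305) and (410,313).

```bash
python3 -c "
from h import *
f=cams.grab_frame('wrist');print(onplane(f,[(234,62),(434,73),(231,305),(410,313)],40,True)[:,:2].round(0).tolist());go((575,-280,110,0),(575,-280,21,0))"
```

```text
[[686.0, -217.0], [687.0, -346.0], [519.0, -217.0], [519.0, -346.0]]
row [0.0083, 0.0032, 0.0237] [-0.0, 0.001, 0.064] steps 1
row [0.0084, 0.0032, 0.1127] [-0.0, 0.001, 0.064] steps 3
```

Emit:
send_rows:
  targets: [0.006, 0.002, 0.03, 0, 0, 0.063, -0.312, 0.006, 0.002, 0.06, 0, 0, 0.063, -0.312, 0.006, 0.002, 0.09, 0, 0, 0.063, -0.312, 0.006, 0.002, 0.105, 0, 0, 0.063, -0.312, 0.006, 0.002, 0.113, 0, 0, 0.063, -0.312, 0.006, 0.002, 0.113, 0, 0, 0.063, -0.312, 0.006, 0.002, 0.113, 0, 0, 0.063, -0.312]

```text
clock: 7.42
eef_pos: [573.1, -277.3, 21.5]
tcp_rot: [-3.141, 0.0, 0.008]
contact_force: [1.1, -0.2, 0.2]
opening: 0.349
grasp_force: 11.9
```

Emit:
send_rows:
  targets: [0, 0, 0, 0, 0, 0, 0.1, 0, 0, 0, 0, 0, 0, 0.1, 0, 0, 0, 0, 0, 0, 0.1, 0, 0, -0.03, 0, 0, 0, 0.1, 0, 0, -0.06, 0, 0, 0, 0.1, 0, 0, -0.1, 0, 0, 0, 1, 0, 0, -0.13, 0, 0, 0, 1, 0, 0, -0.13, 0, 0, 0, 1]

```text
clock: 8.08
eef_pos: [576.7, -279.8, 158.9]
tcp_rot: [3.137, -0.01, 0.005]
contact_force: [0.7, -1.1, 0.2]
opening: 0.946
grasp_force: 0.0
```

```bash
python3 -c "
from h import *
st();f=wrist();go((551,-155,120,np.pi/2),(551,-155,15,np.pi/2))"
```

```text
t8.1 [ 576.7 -279.8  158.9] [ 3.137 -0.01   0.005] F [ 0.7 -1.1  0.2] op 0.946 g 0.0 q [-0.45  0.44  1.67 -0.    1.02  1.11]
violet [168. 267.] 533 cen [ 549.6 -156.1] rect [ 549.6 -155.8] 22.3 22.3 2.333
brass [ 81. 270.] 1326 cen [537.4 -49.6] rect [533.5 -45.8] 50.2 48.2 0.627
brass [178. 256.] 107 cen [ 553.6 -158.7] rect [ 551.4 -157.3] 31.5 15.5 0.717
brass [ 43. 346.] 848 cen [442.1  36.4] rect [436.   41.7] 60.7 46.9 2.152
green [ 25. 251.] 455 cen [553.   36.1] rect [551.4  42. ] 46.2 33.5 1.968
row [-0.024, -0.1244, 0.0353] [0.008, -0.003, -1.566] steps 13
row [-0.0248, -0.1248, 0.1403] [0.008, -0.003, -1.566] steps 13
```

Emit:
send_rows:
  targets: [-0.0255, -0.124, 0.02, 0, 0, 0, 0.1, -0.0255, -0.124, 0.02, 0, 0, 0, 0.1, -0.0255, -0.124, 0.02, 0, 0, 0, 0.1, -0.0255, -0.124, 0.04, 0, 0, 0, 0.1, -0.0255, -0.124, 0.08, 0, 0, 0, 0.1, -0.0255, -0.124, 0.12, 0, 0, 0, 0.1, -0.0255, -0.124, 0.143, 0, 0, 0, 0.1, -0.0255, -0.124, 0.143, 0, 0, 0, 0.1, -0.0255, -0.124, 0.143, 0, 0, 0, 0.1]

```text
clock: 8.88
eef_pos: [545.5, -153.7, 7.0]
tcp_rot: [-3.141, 0.004, 0.005]
contact_force: [-0.1, 1.0, 0.4]
opening: 0.553
grasp_force: 0.0
```

Emit:
send_rows:
  targets: [0, 0, 0, 0, 0, 0, -0.2, 0, 0, 0, 0, 0, 0, -0.2, 0, 0, 0, 0, 0, 0, -0.2, 0, 0, 0, 0, 0, 0, -0.28, 0, 0, 0, 0, 0, 0, -0.3, 0, 0, 0, 0, 0, 0, -0.3, 0, 0, 0, 0, 0, 0, -0.3]
  grip_force: 10

```text
clock: 9.47
eef_pos: [548.0, -154.6, 9.6]
tcp_rot: [3.141, -0.002, 0.005]
contact_force: [-1.3, -0.9, 7.9]
opening: 0.35
grasp_force: 4.3
```

Emit:
send_rows:
  targets: [0, 0, 0, 0, 0, 0, -0.1, 0, 0, 0, 0, 0, 0, -0.1, 0.0025, 0.001, -0.005, 0, 0, 0, -0.1, 0.0025, 0.001, -0.005, 0, 0, 0, -0.2, 0.0025, 0.001, -0.005, 0, 0, 0, -0.28, 0.0025, 0.001, -0.005, 0, 0, 0, -0.31, 0.0025, 0.001, -0.005, 0, 0, 0, -0.31, 0.0025, 0.001, -0.005, 0, 0, 0, -0.31]
  grip_force: 10

```text
clock: 10.13
eef_pos: [549.9, -155.1, 13.6]
tcp_rot: [3.141, -0.001, 0.005]
contact_force: [1.4, 1.6, 6.2]
opening: 0.347
grasp_force: 7.4
```

Emit:
send_rows:
  targets: [0, 0, -0.005, 0, 0, 0, -0.313, 0, 0, -0.02, 0, 0, 0, -0.313, 0, 0, -0.05, 0, 0, 0, -0.313, 0, 0, -0.08, 0, 0, 0, -0.313, 0, 0, -0.1, 0, 0, 0, -0.313, 0, 0, -0.1, 0, 0, 0, -0.313]

```text
clock: 10.63
eef_pos: [551.7, -155.8, 117.5]
tcp_rot: [3.14, -0.006, 0.005]
contact_force: [0.8, 0.1, -1.0]
opening: 0.346
grasp_force: 9.4
```

```bash
python3 -c "
from h import *
st();go((637,-281,110,0),(637,-281,21,0))"
```

```text
t10.6 [ 551.7 -155.8  117.5] [ 3.14  -0.006  0.005] F [ 0.8  0.1 -1. ] op 0.346 g 9.4 q [-0.28  0.4   1.85 -0.    0.89  1.29]
row [0.0847, 0.1256, 0.0082] [0.002, -0.006, 0.005] steps 4
row [0.0842, 0.1255, 0.0972] [0.002, -0.006, 0.005] steps 5
```

Emit:
send_rows:
  targets: [0.085, 0.125, 0, 0, 0, 0, -0.313, 0.085, 0.125, 0, 0, 0, 0, -0.313, 0.085, 0.125, 0, 0, 0, 0, -0.313, 0.085, 0.125, 0, 0, 0, 0, -0.313, 0.085, 0.125, 0.01, 0, 0, 0, -0.313, 0.085, 0.125, 0.04, 0, 0, 0, -0.313, 0.085, 0.125, 0.07, 0, 0, 0, -0.313, 0.085, 0.125, 0.085, 0, 0, 0, -0.313, 0.085, 0.125, 0.092, 0, 0, 0, -0.313, 0.085, 0.125, 0.092, 0, 0, 0, -0.313, 0.085, 0.125, 0.092, 0, 0, 0, -0.313]

```text
clock: 11.55
eef_pos: [635.1, -279.4, 21.3]
tcp_rot: [-3.142, 0.0, 0.005]
contact_force: [0.1, -0.3, -0.8]
opening: 0.35
grasp_force: 9.9
```

Emit:
send_rows:
  targets: [0, 0, 0, 0, 0, 0, 0.1, 0, 0, 0, 0, 0, 0, 0.1, 0, 0, 0, 0, 0, 0, 0.1, 0, 0, -0.03, 0, 0, 0, 0.1, 0, 0, -0.06, 0, 0, 0, 0.1, 0, 0, -0.1, 0, 0, 0, 1, 0, 0, -0.13, 0, 0, 0, 1, 0, 0, -0.13, 0, 0, 0, 1]

```text
clock: 12.22
eef_pos: [638.9, -281.4, 159.6]
tcp_rot: [3.137, -0.011, 0.005]
contact_force: [1.2, 0.2, -0.1]
opening: 0.943
grasp_force: 0.0
```

```bash
python3 -c "
from h import *
st();f=wrist('pics/w3.png');m=mask(f['color'],*COL['violet']);print([onplane(f,b[0],37,True)[0,:2].round() for b in blobs(m,60)]);go((534,-150,120,2.2),(534,-150,120,-.95))"
```

```text
t12.2 [ 638.9 -281.4  159.6] [ 3.137 -0.011  0.005] F [ 1.2  0.2 -0.1] op 0.943 g 0.0 q [-0.42  0.53  1.53 -0.    1.07  1.15]
brass [ 92. 326.] 1058 cen [539.2 -49.6] rect [532.4 -46.4] 51.8 46.4 2.201
brass [ 47. 384.] 293 cen [448.8  50.4] rect [448.  50.] 65.0 15.1 2.198
green [ 35. 303.] 431 cen [554.2  36.6] rect [551.7  42.2] 46.8 33.1 1.965
green [ 13. 417.] 421 cen [354.2 177.9] rect [361.1 179.3] 89.2 46.1 2.28
[array([ 635., -280.]), array([ 572., -278.])]
row [-0.1033, -0.1314, 0.0352] [0.01, -0.001, -2.195] steps 18
row [-0.1033, -0.1314, 0.0352] [-0.0, -0.009, 0.955] steps 8
```

View pics/w3.png

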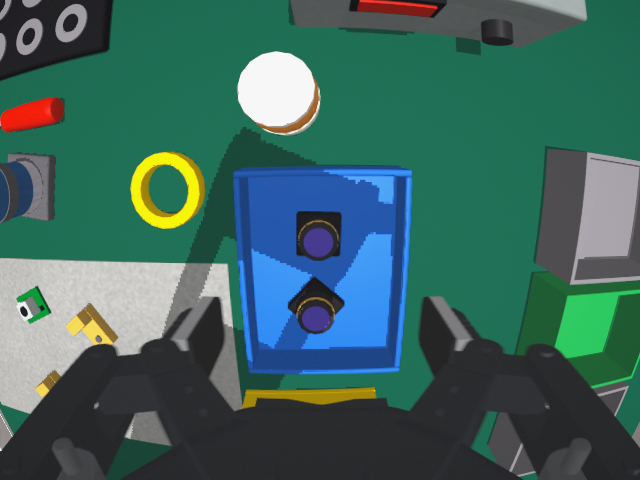

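Both lenses sit inside the blue tray, glass at (318,242) and (316,316). Next, a close look over block A at about (535,-48).

```bash
python3 -c "
from h import *
st();go((490,-80,150,.6))"
```

```text
t12.3 [ 637.6 -280.8  156.4] [ 3.138 -0.008  0.005] F [ 0.3  0.6 -0.4] op 0.996 g 0.0 q [-0.42  0.53  1.54 -0.    1.07  1.15]
row [-0.1467, -0.2015, 0.0046] [0.006, -0.006, -0.595] steps 6
```

Emit:
send_rows:
  targets: [-0.147, -0.201, 0, 0, 0, -0.595, 1, -0.147, -0.201, 0, 0, 0, -0.595, 1, -0.147, -0.201, 0, 0, 0, -0.595, 1, -0.147, -0.201, 0, 0, 0, -0.595, 1, -0.147, -0.201, 0, 0, 0, -0.595, 1, -0.147, -0.201, 0, 0, 0, -0.595, 1, -0.147, -0.201, 0, 0, 0, -0.595, 1, -0.147, -0.201, 0, 0, 0, -0.595, 1, -0.147, -0.201, 0, 0, 0, -0.595, 1]

```text
clock: 13.02
eef_pos: [487.5, -79.4, 151.3]
tcp_rot: [3.141, -0.0, 0.6]
contact_force: [0.4, 0.3, -0.1]
opening: 1.004
grasp_force: 0.0
```

```bash
python3 -c "
from h import *
st();f=wrist('pics/w4.png')
im=f['color'];cv2.imwrite('pics/w4c.png',cv2.resize(im[120:320,200:440],None,fx=3,fy=3)[:600,:720])"
```

```text
t13.0 [487.5 -79.4 151.3] [ 3.141 -0.     0.6  ] F [ 0.4  0.3 -0.1] op 1.004 g 0.0 q [-0.16  0.25  1.98 -0.    0.91  0.81]
brass [323. 156.] 1872 cen [535.3 -48.3] rect [534.4 -48.7] 46.3 24.7 0.607
brass [168. 197.] 1827 cen [440.5  38.6] rect [437.4  40.1] 46.1 36.3 0.589
green [136.  22.] 741 cen [548.2 151.7] rect [552.3 161.3] 47.3 34.9 1.146
green [244.  79.] 1200 cen [552.2  37.6] rect [551.1  43.6] 43.8 33.7 1.968
green [281. 378.] 6120 cen [ 345.2 -130.5] rect [ 371.4 -151.8] 222.2 84.8 2.363
```

View pics/w4.png

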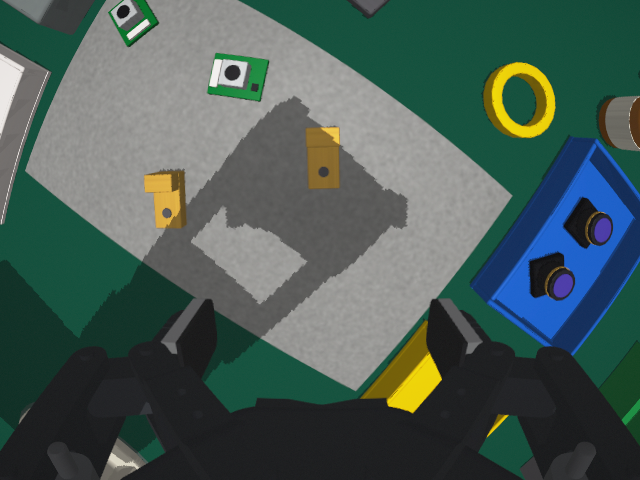

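Block A is at (323,156), with its upright towards image-up. Block B is at (168,200), and the modules are at (238,77) and (133,20).

Emit:
send_rows:
  targets: [0.06, 0.0005, 0.08, 0, 0, 0, 0.3, 0.06, 0.0005, 0.08, 0, 0, 0, 0.3, 0.06, 0.0005, 0.08, 0, 0, 0, 0.3, 0.06, 0.0005, 0.08, 0, 0, 0, 0.3, 0.06, 0.0005, 0.08, 0, 0, 0, 0.3, 0.06, 0.0005, 0.08, 0, 0, 0, 0.3]
  grip_force: 45

```text
clock: 13.57
eef_pos: [537.0, -46.8, 71.6]
tcp_rot: [3.142, 0.0, 0.599]
contact_force: [0.1, 0.3, -0.1]
opening: 0.65
grasp_force: 0.0
```

```bash
python3 -c "
from h import *
st();go((537.5,-46,5,.607))"
```

```text
t13.6 [537.  -46.8  71.6] [3.142 0.    0.599] F [ 0.1  0.3 -0.1] op 0.650 g 0.0 q [-0.09  0.43  1.94 -0.    0.77  0.88]
row [0.0008, -0.0004, 0.0666] [0.0, 0.0, -0.008] steps 2
```

Emit:
send_rows:
  targets: [0.001, 0, 0.03, 0, 0, 0, 0.3, 0.001, 0, 0.055, 0, 0, 0, 0.3, 0.001, 0, 0.066, 0, 0, 0, 0.3, 0.001, 0, 0.066, 0, 0, 0, 0.3, 0.001, 0, 0.066, 0, 0, 0, -1, 0.001, 0, 0.066, 0, 0, 0, -1, 0.001, 0, 0.066, 0, 0, 0, -1, 0.001, 0, 0.066, 0, 0, 0, -1, 0.001, 0, 0.066, 0, 0, 0, -1, 0.001, 0, 0.066, 0, 0, 0, -1, 0.001, 0, 0.066, 0, 0, 0, -1]

```text
clock: 14.48
eef_pos: [538.8, -45.6, 7.1]
tcp_rot: [3.14, -0.002, 0.6]
contact_force: [-0.5, -0.7, 6.0]
opening: 0.265
grasp_force: 43.9
```

Emit:
send_rows:
  targets: [0, 0, -0.02, 0, 0, 0, -1, 0, 0, -0.05, 0, 0, 0, -1, 0, 0, -0.08, 0, 0, 0, -1, 0, 0, -0.12, 0, 0, 0, -1, 0, 0, -0.12, 0, 0, 0, -1]

```text
clock: 14.9
eef_pos: [542.1, -45.8, 133.0]
tcp_rot: [3.134, -0.009, 0.6]
contact_force: [2.5, 0.5, -1.5]
opening: 0.27
grasp_force: 44.5
```

```bash
python3 -c "
from h import *
st();go((355,-281,125,0),(355,-281,12,0))"
```

```text
t14.9 [542.1 -45.8 133. ] [ 3.134 -0.009  0.6  ] F [ 2.5  0.5 -1.5] op 0.270 g 44.5 q [-0.09  0.34  1.9   0.    0.89  0.88]
row [-0.2873, 0.0885, 0.0061] [0.004, -0.011, 0.6] steps 8
row [-0.2883, 0.0877, 0.1191] [0.004, -0.011, 0.6] steps 8
```

Emit:
send_rows:
  targets: [-0.29, 0.083, 0, 0, 0, 0.6, -1, -0.29, 0.083, 0, 0, 0, 0.6, -1, -0.29, 0.083, 0, 0, 0, 0.6, -1, -0.29, 0.083, 0, 0, 0, 0.6, -1, -0.29, 0.083, 0, 0, 0, 0.6, -1, -0.29, 0.083, 0, 0, 0, 0.6, -1, -0.29, 0.083, 0, 0, 0, 0.6, -1, -0.29, 0.083, 0, 0, 0, 0.6, -1, -0.29, 0.083, 0, 0, 0, 0.6, -1, -0.29, 0.083, 0, 0, 0, 0.6, -1]

```text
clock: 15.73
eef_pos: [345.2, -278.0, 125.8]
tcp_rot: [3.141, -0.001, -0.003]
contact_force: [0.6, -0.1, -1.4]
opening: 0.268
grasp_force: 44.5
```

```bash
python3 -c "
from h import *
st();f=cams.grab_frame('wrist');im=f['color'];cv2.imwrite('pics/w5.png',im)
m=mask(im,(24,200,60),(34,255,255))
for b in blobs(m,800):
    ys,xs=np.where(b[2]);print(b[1],[(*p,*onplane(f,p,40,True)[0,:2].round()) for p in cv2.approxPolyDP(cv2.convexHull(np.c_[xs,ys].astype(np.int32)),5,True)[:,0].tolist()])
go((352,-278,14,0))"
```

```text
t15.7 [ 345.2 -278.   125.8] [ 3.141e+00 -1.000e-03 -3.000e-03] F [ 0.6 -0.1 -1.4] op 0.268 g 44.5 q [-0.68  0.22  2.11  0.    0.82  0.89]
[  208    48   210   264 48205] [(412, 304, np.float64(305.0), np.float64(-341.0)), (228, 310, np.float64(301.0), np.float64(-213.0)), (213, 179, np.float64(392.0), np.float64(-209.0)), (209, 59, np.float64(469.0), np.float64(-208.0)), (313, 49, np.float64(472.0), np.float64(-273.0)), (413, 50, np.float64(474.0), np.float64(-335.0))]
row [0.0062, 0.0006, 0.1117] [0.0, -0.001, -0.001] steps 3
```

View pics/w5.png

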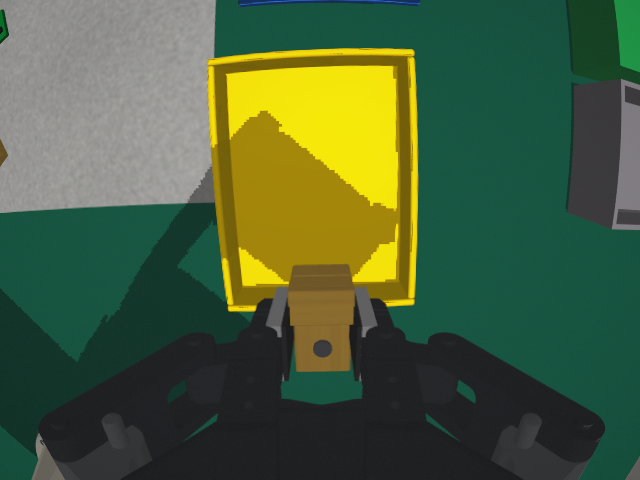

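Block A is held at (320,320) over the yellow tray's near end, with rim corners at (209,59), (413,50), (412,304) and (228,310).

Emit:
send_rows:
  targets: [0.008, -0.003, 0.03, 0, 0, 0, -1, 0.008, -0.003, 0.06, 0, 0, 0, -1, 0.008, -0.003, 0.09, 0, 0, 0, -1, 0.008, -0.003, 0.105, 0, 0, 0, -1, 0.008, -0.003, 0.112, 0, 0, 0, -1, 0.008, -0.003, 0.112, 0, 0, 0, -1, 0.008, -0.003, 0.112, 0, 0, 0, 0, 0.008, -0.003, 0.112, 0, 0, 0, 0, 0.008, -0.003, 0.112, 0, 0, 0, 0, 0.008, -0.003, 0.08, 0, 0, 0, 0, 0.008, -0.003, 0.04, 0, 0, 0, 0, 0.008, -0.003, 0.0, 0, 0, 0, 0.3]

```text
clock: 16.78
eef_pos: [352.7, -273.9, 126.6]
tcp_rot: [-3.141, 0.001, -0.0]
contact_force: [1.1, -0.9, 0.3]
opening: 0.627
grasp_force: 0.0
```

```bash
python3 -c "
from h import *
st();f=wrist();go((385,5,150,.6))"
```

```text
t16.8 [ 352.7 -273.9  126.6] [-3.141e+00  1.000e-03 -0.000e+00] F [ 1.1 -0.9  0.3] op 0.627 g 0.0 q [-0.66  0.22  2.1   0.    0.82  0.91]
brass [  2. 160.] 93 cen [427.2  17.2] rect [427.5  15.7] 21.3 9.4 3.018
green [ 2. 31.] 145 cen [555.7  29.9] rect [558.5  29.3] 32.8 9.5 0.157
row [0.029, -0.2815, -0.0176] [0.007, -0.005, -0.6] steps 7
```

Emit:
send_rows:
  targets: [0.03, -0.281, -0.02, 0, 0, -0.6, 0.3, 0.03, -0.281, -0.02, 0, 0, -0.6, 0.3, 0.03, -0.281, -0.02, 0, 0, -0.6, 0.3, 0.03, -0.281, -0.02, 0, 0, -0.6, 0.3, 0.03, -0.281, -0.02, 0, 0, -0.6, 0.3, 0.03, -0.281, -0.02, 0, 0, -0.6, 0.3, 0.03, -0.281, -0.02, 0, 0, -0.6, 0.3, 0.03, -0.281, -0.02, 0, 0, -0.6, 0.3, 0.03, -0.281, -0.02, 0, 0, -0.6, 0.3, 0.03, -0.281, -0.02, 0, 0, -0.6, 0.3]

```text
clock: 17.67
eef_pos: [383.3, 6.4, 145.6]
tcp_rot: [3.141, -0.0, 0.601]
contact_force: [-0.2, 0.1, 0.5]
opening: 0.653
grasp_force: 0.0
```

```bash
python3 -c "
from h import *
st();f=wrist('pics/w6.png');go((441,42,70,.59),(441,42,5,.59))"
```

```text
t17.7 [383.3   6.4 145.6] [ 3.141 -0.     0.601] F [-0.2  0.1  0.5] op 0.653 g 0.0 q [ 0.01  0.09  2.2  -0.    0.85  0.98]
brass [327. 147.] 1977 cen [438.9  39. ] rect [438.7  38.2] 46.8 24.9 0.599
green [402.  32.] 1345 cen [547.9  44.1] rect [552.5  44.4] 43.9 36.9 1.954
row [0.0681, 0.0027, 0.0755] [0.0, -0.0, 0.01] steps 3
row [0.0681, 0.0027, 0.1405] [0.0, -0.0, 0.01] steps 4
```

Emit:
send_rows:
  targets: [0.068, 0.0038, 0.07, 0, 0, 0, 0.3, 0.068, 0.0038, 0.07, 0, 0, 0, 0.3, 0.068, 0.0038, 0.09, 0, 0, 0, 0.3, 0.068, 0.0038, 0.12, 0, 0, 0, 0.3, 0.068, 0.0038, 0.14, 0, 0, 0, 0.3, 0.068, 0.0038, 0.14, 0, 0, 0, 0.3, 0.068, 0.0038, 0.14, 0, 0, 0, -1, 0.068, 0.0038, 0.14, 0, 0, 0, -1, 0.068, 0.0038, 0.14, 0, 0, 0, -1, 0.068, 0.0038, 0.14, 0, 0, 0, -1, 0.068, 0.0038, 0.14, 0, 0, 0, -1, 0.068, 0.0038, 0.14, 0, 0, 0, -1]

```text
clock: 18.72
eef_pos: [442.6, 41.3, 6.7]
tcp_rot: [3.14, -0.002, 0.6]
contact_force: [-0.7, -4.9, 8.9]
opening: 0.271
grasp_force: 45.3
```

Emit:
send_rows:
  targets: [0, 0, 0, 0, 0, 0, -1, 0, 0, -0.03, 0, 0, 0, -1, 0, 0, -0.06, 0, 0, 0, -1, 0, 0, -0.09, 0, 0, 0, -1, 0, 0, -0.12, 0, 0, 0, -1, 0, 0, -0.12, 0, 0, 0, -1]

```text
clock: 19.22
eef_pos: [444.9, 42.0, 130.8]
tcp_rot: [3.137, -0.008, 0.6]
contact_force: [1.9, 1.2, -1.1]
opening: 0.269
grasp_force: 44.9
```

```bash
python3 -c "
from h import *
st();go((427,-275,125,0))"
```

```text
t19.2 [444.9  42.  130.8] [ 3.137 -0.008  0.6  ] F [ 1.9  1.2 -1.1] op 0.269 g 44.9 q [0.09 0.21 2.1  0.   0.82 1.06]
row [-0.1937, 0.2516, 0.0054] [0.002, -0.009, 0.6] steps 8
```

Emit:
send_rows:
  targets: [-0.193, 0.2515, 0, 0, 0, 0.6, -1, -0.193, 0.2515, 0, 0, 0, 0.6, -1, -0.193, 0.2515, 0, 0, 0, 0.6, -1, -0.193, 0.2515, 0, 0, 0, 0.6, -1, -0.193, 0.2515, 0, 0, 0, 0.6, -1, -0.193, 0.2515, 0, 0, 0, 0.6, -1, -0.193, 0.2515, 0, 0, 0, 0.6, -1, -0.193, 0.2515, 0, 0, 0, 0.6, -1, -0.193, 0.2515, 0, 0, 0, 0.6, -1, -0.193, 0.2515, 0, 0, 0, 0.6, -1]

```text
clock: 20.05
eef_pos: [423.7, -276.0, 125.2]
tcp_rot: [3.142, -0.0, -0.003]
contact_force: [-0.3, 0.4, -1.3]
opening: 0.265
grasp_force: 45.0
```

```bash
python3 -c "
from h import *
st();go((428,-275,14,0))"
```

```text
t20.1 [ 423.7 -276.   125.2] [ 3.142e+00 -0.000e+00 -3.000e-03] F [-0.3  0.4 -1.3] op 0.265 g 45.0 q [-0.58  0.3   1.98  0.    0.86  0.99]
row [0.0043, -0.0011, 0.1112] [0.0, -0.0, -0.003] steps 3
```

Emit:
send_rows:
  targets: [0.005, 0, 0.03, 0, 0, 0, -1, 0.005, 0, 0.06, 0, 0, 0, -1, 0.005, 0, 0.09, 0, 0, 0, -1, 0.005, 0, 0.105, 0, 0, 0, -1, 0.005, 0, 0.112, 0, 0, 0, -1, 0.005, 0, 0.112, 0, 0, 0, -1, 0.005, 0, 0.112, 0, 0, 0, 0, 0.005, 0, 0.112, 0, 0, 0, 0, 0.005, 0, 0.112, 0, 0, 0, 0, 0.005, 0, 0.08, 0, 0, 0, 0, 0.005, 0, 0.04, 0, 0, 0, 0, 0.005, 0, 0.0, 0, 0, 0, 0.3]

```text
clock: 21.05
eef_pos: [428.5, -274.3, 126.4]
tcp_rot: [-3.141, 0.001, -0.0]
contact_force: [1.6, -0.6, 0.7]
opening: 0.626
grasp_force: 0.0
```

```bash
python3 -c "
from h import *
st();go((578,-18,150,1.96),(577,-18,150,.39))"
```

```text
t21.1 [ 428.5 -274.3  126.4] [-3.141e+00  1.000e-03 -0.000e+00] F [ 1.6 -0.6  0.7] op 0.626 g 0.0 q [-0.57  0.31  1.97  0.    0.86  1.  ]
row [0.1494, -0.2563, -0.0235] [-0.002, 0.0, -1.96] steps 16
row [0.1484, -0.2563, -0.0235] [-0.001, 0.001, -0.39] steps 8
```

Emit:
send_rows:
  targets: [0.065, -0.293, -0.024, 0, 0, -0.39, 0, 0.065, -0.293, -0.024, 0, 0, -0.39, 0, 0.065, -0.293, -0.024, 0, 0, -0.39, 0, 0.065, -0.293, -0.024, 0, 0, -0.39, 0, 0.065, -0.293, -0.024, 0, 0, -0.39, 0, 0.065, -0.293, -0.024, 0, 0, -0.39, 0, 0.065, -0.293, -0.024, 0, 0, -0.39, 0, 0.065, -0.293, -0.024, 0, 0, -0.39, 0, 0.065, -0.293, -0.024, 0, 0, -0.39, 0, 0.065, -0.293, -0.024, 0, 0, -0.39, 0]
  grip_force: 25

```text
clock: 21.88
eef_pos: [494.1, 18.4, 149.6]
tcp_rot: [3.141, -0.0, 0.392]
contact_force: [-0.1, -1.6, 0.4]
opening: 0.501
grasp_force: 0.0
```

```bash
python3 -c "
from h import *
st();f=wrist('pics/w7.png');go((551,44,70,.39),(551,44,9,.39))"
```

```text
t21.9 [494.1  18.4 149.6] [ 3.141 -0.     0.392] F [-0.1 -1.6  0.4] op 0.501 g 0.0 q [ 0.03  0.25  1.98 -0.    0.9   1.21]
green [188. 100.] 1261 cen [550.7 156.3] rect [550.8 159.6] 43.7 33.8 1.137
green [327. 136.] 712 cen [562.5  41.9] rect [554.5  45. ] 42.9 25.7 1.963
green [331. 387.] 2253 cen [353.9 -49.9] rect [348.7 -57.7] 87.8 46.7 1.572
green [447. 419.] 440 cen [ 352.8 -186.8] rect [ 352.3 -184.6] 52.6 22.1 1.049
row [0.0629, -0.0027, 0.0794] [0.0, 0.0, 0.0] steps 3
row [0.0629, -0.0028, 0.1404] [0.0, 0.0, 0.0] steps 4
```

View pics/w7.png

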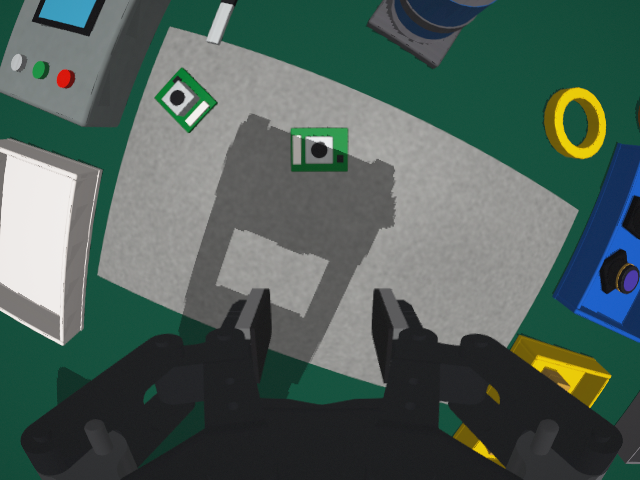

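Module 1's board spans (291,127) to (349,172), with its lens at (319,150). A connector strip on its short side means I should grip across the board's short direction. Module 2 is at (186,100), its lens at (177,98).

```bash
python3 -c "
from h import *
f=cams.grab_frame('wrist');im=f['color']
print(onplane(f,[(291,127),(349,127),(349,172),(291,172),(320,149.5)],5,True)[:,:2].round(1).tolist(),onplane(f,[(319,150),(177,98)],20,True)[:,:2].round(1).tolist())
go((552,44,70,1.963))"
```

```text
[[558.7, 69.1], [575.5, 28.1], [543.3, 14.5], [526.2, 56.0], [550.8, 41.8]] [[550.5, 42.5], [550.1, 158.7]]
row [0.0641, -0.0028, 0.0793] [-0.0, 0.001, -1.574] steps 13
```

Emit:
send_rows:
  targets: [0.0627, -0.002, 0.08, 0, 0, -1.571, 0.1, 0.0627, -0.002, 0.08, 0, 0, -1.571, 0.1, 0.0627, -0.002, 0.08, 0, 0, -1.571, 0.1, 0.0627, -0.002, 0.08, 0, 0, -1.571, 0.1, 0.0627, -0.002, 0.08, 0, 0, -1.571, 0.1, 0.0627, -0.002, 0.08, 0, 0, -1.571, 0.1, 0.0627, -0.002, 0.08, 0, 0, -1.571, 0.1, 0.0627, -0.002, 0.08, 0, 0, -1.571, 0.1, 0.0627, -0.002, 0.08, 0, 0, -1.571, 0.1, 0.0627, -0.002, 0.08, 0, 0, -1.571, 0.1, 0.0627, -0.002, 0.08, 0, 0, -1.571, 0.1, 0.0627, -0.002, 0.08, 0, 0, -1.571, 0.1]

```text
clock: 22.98
eef_pos: [551.2, 41.8, 69.1]
tcp_rot: [-3.141, 0.0, 1.893]
contact_force: [0.6, -0.3, -0.5]
opening: 0.551
grasp_force: 0.0
```

```bash
python3 -c "
from h import *
st();go((551,42.8,9,1.963))"
```

```text
t23.0 [551.2  41.8  69.1] [-3.141  0.     1.893] F [ 0.6 -0.3 -0.5] op 0.551 g 0.0 q [ 0.07  0.45  1.91 -0.    0.78 -0.25]
row [0.001, 0.0002, 0.0601] [-0.001, 0.0, -0.07] steps 2
```

Emit:
send_rows:
  targets: [0.001, 0, 0.02, 0, 0, -0.07, 0.1, 0.001, 0, 0.045, 0, 0, -0.07, 0.1, 0.001, 0, 0.06, 0, 0, -0.07, 0.1, 0.001, 0, 0.06, 0, 0, -0.07, 0.1, 0.001, 0, 0.06, 0, 0, -0.07, -0.3, 0.001, 0, 0.06, 0, 0, -0.07, -0.45, 0.001, 0, 0.06, 0, 0, -0.07, -1, 0.001, 0, 0.06, 0, 0, -0.07, -1, 0.001, 0, 0.06, 0, 0, -0.07, -1]
  grip_force: 25

```text
clock: 23.73
eef_pos: [551.9, 44.6, 10.3]
tcp_rot: [3.14, 0.001, 1.96]
contact_force: [0.0, -2.0, 5.7]
opening: 0.224
grasp_force: 26.6
```

Emit:
send_rows:
  targets: [0, 0, -0.005, 0, 0, 0, -1, 0, 0, -0.03, 0, 0, 0, -1, 0, 0, -0.06, 0, 0, 0, -1, 0, 0, -0.09, 0, 0, 0, -1, 0, 0, -0.12, 0, 0, 0, -1, 0, 0, -0.12, 0, 0, 0, -1]

```text
clock: 24.23
eef_pos: [554.5, 45.2, 135.3]
tcp_rot: [3.133, 0.003, 1.96]
contact_force: [1.6, 1.0, -0.9]
opening: 0.223
grasp_force: 25.9
```

```bash
python3 -c "
from h import *
st();go((352,279,125,np.pi/2),(352,279,125,0),(352,279,125,np.pi))"
```

```text
t24.2 [554.5  45.2 135.3] [3.133e+00 3.000e-03 1.960e+00] F [ 1.6  1.  -0.9] op 0.223 g 25.9 q [ 0.08  0.36  1.87  0.    0.9  -0.31]
row [0.2932, -0.0987, 0.0087] [0.009, 0.001, 0.389] steps 8
row [0.2932, -0.0987, 0.0087] [0.008, -0.006, 1.96] steps 16
row [0.2932, -0.0987, 0.0087] [0.006, 0.007, -1.182] steps 10
```

Emit:
send_rows:
  targets: [0.293, -0.099, 0.005, 0, 0, -1.18, -1, 0.293, -0.099, 0.005, 0, 0, -1.18, -1, 0.293, -0.099, 0.005, 0, 0, -1.18, -1, 0.293, -0.099, 0.005, 0, 0, -1.18, -1, 0.293, -0.099, 0.005, 0, 0, -1.18, -1, 0.293, -0.099, 0.005, 0, 0, -1.18, -1, 0.293, -0.099, 0.005, 0, 0, -1.18, -1, 0.293, -0.099, 0.005, 0, 0, -1.18, -1, 0.293, -0.099, 0.005, 0, 0, -1.18, -1, 0.293, -0.099, 0.005, 0, 0, -1.18, -1, 0.293, -0.099, 0.005, 0, 0, -1.18, -1, 0.293, -0.099, 0.005, 0, 0, -1.18, -1]

```text
clock: 25.23
eef_pos: [348.3, 278.4, 124.4]
tcp_rot: [3.141, 0.0, 3.138]
contact_force: [0.7, 0.7, -0.5]
opening: 0.222
grasp_force: 25.9
```

```bash
python3 -c "
from h import *
st();f=cams.grab_frame('wrist');cv2.imwrite('pics/w8.png',f['color'])
go((352,279,18,np.pi))"
```

```text
t25.2 [348.3 278.4 124.4] [3.141 0.    3.138] F [ 0.7  0.7 -0.5] op 0.222 g 25.9 q [ 0.67  0.22  2.1   0.    0.82 -0.9 ]
row [-0.0036, 0.0008, 0.1064] [0.0, 0.0, -0.004] steps 3
```

View pics/w8.png

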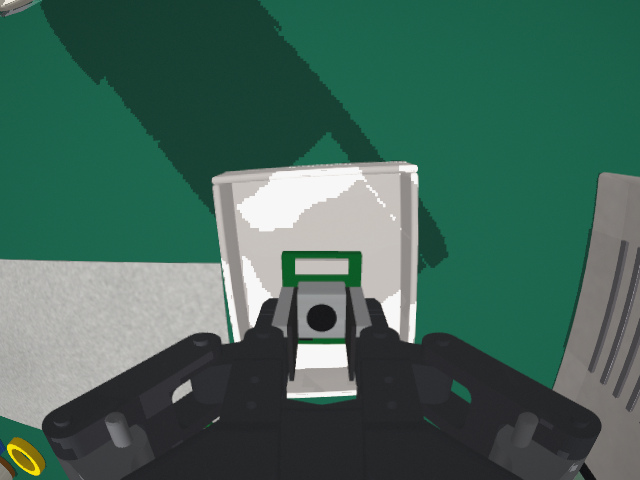

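The module is held at (321,318) inside the white tray's outline, rim corners (213,178) and (417,166). I'll lower it.

Emit:
send_rows:
  targets: [-0.005, 0, 0.03, 0, 0, 0, -1, -0.005, 0, 0.06, 0, 0, 0, -1, -0.005, 0, 0.09, 0, 0, 0, -1, -0.005, 0, 0.103, 0, 0, 0, -1, -0.005, 0, 0.108, 0, 0, 0, -1, -0.005, 0, 0.108, 0, 0, 0, -1, -0.005, 0, 0.108, 0, 0, 0, -0.1, -0.005, 0, 0.108, 0, 0, 0, -0.1, -0.005, 0, 0.108, 0, 0, 0, -0.1, -0.005, 0, 0.08, 0, 0, 0, -0.1, -0.005, 0, 0.04, 0, 0, 0, 0.0, -0.005, 0, -0.01, 0, 0, 0, 0.1]

```text
clock: 26.28
eef_pos: [352.6, 277.6, 126.8]
tcp_rot: [-3.14, -0.002, 3.139]
contact_force: [-0.0, -0.2, -0.2]
opening: 0.546
grasp_force: 0.0
```

```bash
python3 -c "
from h import *
st();go((530,105,150,1.14),(530,105,140,1.14))"
```

```text
t26.3 [352.6 277.6 126.8] [-3.140e+00 -2.000e-03  3.139e+00] F [-0.  -0.2 -0.2] op 0.546 g 0.0 q [ 0.66  0.22  2.09  0.    0.83 -0.9 ]
row [-0.1778, -0.1722, -0.0233] [-0.003, 0.0, 1.999] steps 16
row [-0.1778, -0.1721, -0.0133] [-0.003, 0.0, 1.999] steps 16
```

Emit:
send_rows:
  targets: [-0.178, -0.172, -0.023, 0, 0, 1.4, 0.1, -0.178, -0.172, -0.023, 0, 0, 1.4, 0.1, -0.178, -0.172, -0.023, 0, 0, 1.4, 0.1, -0.178, -0.172, -0.023, 0, 0, 1.4, 0.1, -0.178, -0.172, -0.023, 0, 0, 1.4, 0.1, -0.178, -0.172, -0.023, 0, 0, 1.4, 0.1, -0.178, -0.172, -0.023, 0, 0, 1.4, 0.1, -0.178, -0.172, -0.023, 0, 0, 1.4, 0.1, -0.178, -0.172, -0.023, 0, 0, 1.4, 0.1, -0.178, -0.172, -0.023, 0, 0, 1.4, 0.1, -0.178, -0.172, -0.023, 0, 0, 1.4, 0.1, -0.178, -0.172, -0.023, 0, 0, 1.4, 0.1]

```text
clock: 27.28
eef_pos: [531.3, 105.9, 149.5]
tcp_rot: [3.141, -0.0, 1.733]
contact_force: [1.7, -0.0, 0.6]
opening: 0.552
grasp_force: 0.0
```

Emit:
send_rows:
  targets: [0, 0, 0, 0, 0, 0.6, 0.1, 0, 0, 0, 0, 0, 0.6, 0.1, 0, 0, 0, 0, 0, 0.6, 0.1, 0, 0, 0, 0, 0, 0.6, 0.1, 0, 0, 0, 0, 0, 0.6, 0.1, 0, 0, 0, 0, 0, 0.6, 0.1]

```text
clock: 27.78
eef_pos: [531.2, 106.0, 149.3]
tcp_rot: [3.141, -0.0, 1.138]
contact_force: [-0.1, 0.1, -0.2]
opening: 0.548
grasp_force: 0.0
```

```bash
python3 -c "
from h import *
st();f=wrist('pics/w9.png')
m=mask(f['color'],(0,0,0),(180,120,60));
for b in blobs(m,60):
    if b[1][4]<700: print('dark',b[0].round(),b[1][4],onplane(f,b[0],20,True)[0,:2].round(1))
go((550.5,159.3,70,1.14),(550.5,159.3,9,1.14))"
```

```text
t27.8 [531.2 106.  149.3] [ 3.141 -0.     1.138] F [-0.1  0.1 -0.2] op 0.548 g 0.0 q [0.19 0.32 1.89 0.   0.93 0.63]
dark [627.  25.] 151 [884.4 172.4]
dark [596.  33.] 192 [832.9 172.4]
dark [401.  47.] 466 [643.6 209.5]
dark [340.  68.] 173 [595.6 212. ]
dark [616.  90.] 186 [833. 117.]
dark [263. 100.] 133 [534.7 214.3]
dark [630. 147.] 172 [833.1  61.8]
dark [ 50. 146.] 96 [347.9 279.8]
dark [314. 157.] 194 [550.6 159.9]
dark [637. 200.] 66 [829.2   7.2]
dark [534. 257.] 674 [690.8   9.2]
row [0.0565, -0.0045, 0.0793] [0.0, -0.0, 0.004] steps 3
row [0.0565, -0.0045, 0.1403] [0.0, -0.0, 0.004] steps 4
```

Emit:
send_rows:
  targets: [0.0568, -0.0045, 0.08, 0, 0, 0, 0.1, 0.0568, -0.0045, 0.08, 0, 0, 0, 0.1, 0.0568, -0.0045, 0.1, 0, 0, 0, 0.1, 0.0568, -0.0045, 0.125, 0, 0, 0, 0.1, 0.0568, -0.0045, 0.14, 0, 0, 0, 0.1, 0.0568, -0.0045, 0.14, 0, 0, 0, 0.1, 0.0568, -0.0045, 0.14, 0, 0, 0, -0.3, 0.0568, -0.0045, 0.14, 0, 0, 0, -0.45, 0.0568, -0.0045, 0.14, 0, 0, 0, -1, 0.0568, -0.0045, 0.14, 0, 0, 0, -1, 0.0568, -0.0045, 0.14, 0, 0, 0, -1, 0.0568, -0.0045, 0.14, 0, 0, 0, -1]

```text
clock: 28.83
eef_pos: [551.8, 159.7, 10.4]
tcp_rot: [3.14, -0.002, 1.14]
contact_force: [-0.7, -0.6, 8.5]
opening: 0.225
grasp_force: 27.0
```

Emit:
send_rows:
  targets: [0, 0, -0.005, 0, 0, 0, -1, 0, 0, -0.03, 0, 0, 0, -1, 0, 0, -0.06, 0, 0, 0, -1, 0, 0, -0.09, 0, 0, 0, -1, 0, 0, -0.12, 0, 0, 0, -1, 0, 0, -0.12, 0, 0, 0, -1]

```text
clock: 29.33
eef_pos: [554.1, 160.4, 135.2]
tcp_rot: [3.135, -0.006, 1.14]
contact_force: [0.7, -0.0, -0.1]
opening: 0.225
grasp_force: 26.1
```

```bash
python3 -c "
from h import *
st();go((422,278,125,np.pi),(422,278,125,0))"
```

```text
t29.3 [554.1 160.4 135.2] [ 3.135 -0.006  1.14 ] F [ 0.7 -0.  -0.1] op 0.225 g 26.1 q [0.28 0.38 1.83 0.   0.92 0.71]
row [0.0517, -0.1692, 0.0094] [0.01, 0.003, -2.002] steps 17
row [0.0517, -0.1692, 0.0094] [0.003, -0.009, 1.14] steps 10
```

Emit:
send_rows:
  targets: [0.052, -0.169, 0.003, 0, 0, 1.14, -1, 0.052, -0.169, 0.003, 0, 0, 1.14, -1, 0.052, -0.169, 0.003, 0, 0, 1.14, -1, 0.052, -0.169, 0.003, 0, 0, 1.14, -1, 0.052, -0.169, 0.003, 0, 0, 1.14, -1, 0.052, -0.169, 0.003, 0, 0, 1.14, -1, 0.052, -0.169, 0.003, 0, 0, 1.14, -1, 0.052, -0.169, 0.003, 0, 0, 1.14, -1, 0.052, -0.169, 0.003, 0, 0, 1.14, -1, 0.052, -0.169, 0.003, 0, 0, 1.14, -1, 0.052, -0.169, 0.003, 0, 0, 1.14, -1, 0.052, -0.169, 0.003, 0, 0, 1.14, -1]

```text
clock: 30.33
eef_pos: [418.9, 277.2, 126.1]
tcp_rot: [-3.141, -0.0, 0.002]
contact_force: [0.1, 0.1, 0.5]
opening: 0.225
grasp_force: 26.0
```

```bash
python3 -c "
from h import *
st();go((422,278,16,0))"
```

```text
t30.3 [418.9 277.2 126.1] [-3.141e+00 -0.000e+00  2.000e-03] F [0.1 0.1 0.5] op 0.225 g 26.0 q [0.58 0.3  1.99 0.   0.86 2.15]
row [0.0031, -0.0007, 0.1101] [-0.0, -0.0, 0.002] steps 3
```

Emit:
send_rows:
  targets: [0.003, 0, 0.03, 0, 0, 0, -1, 0.003, 0, 0.06, 0, 0, 0, -1, 0.003, 0, 0.09, 0, 0, 0, -1, 0.003, 0, 0.105, 0, 0, 0, -1, 0.003, 0, 0.11, 0, 0, 0, -1, 0.003, 0, 0.11, 0, 0, 0, -1, 0.003, 0, 0.11, 0, 0, 0, -0.1, 0.003, 0, 0.11, 0, 0, 0, -0.1, 0.003, 0, 0.11, 0, 0, 0, -0.1, 0.003, 0, 0.08, 0, 0, 0, -0.1, 0.003, 0, 0.04, 0, 0, 0, 0.0, 0.003, 0, -0.03, 0, 0, 0, -0.5]

```text
clock: 31.33
eef_pos: [421.0, 276.7, 128.3]
tcp_rot: [3.14, 0.002, 0.0]
contact_force: [0.7, 0.6, -0.1]
opening: 0.372
grasp_force: 0.0
```

Emit:
send_rows:
  targets: [0, 0, -0.12, 0, 0, 0, -1, 0, 0, -0.12, 0, 0, 0, -1, 0, 0, -0.12, 0, 0, 0, -1, 0, 0, -0.12, 0, 0, 0, -1, 0, 0, -0.12, 0, 0, 0, -1, 0, 0, -0.12, 0, 0, 0, -1]

```text
clock: 31.83
eef_pos: [421.6, 277.1, 247.6]
tcp_rot: [-3.141, -0.0, 0.0]
contact_force: [-0.6, -0.5, -0.8]
opening: -0.004
grasp_force: 0.0
```

```bash
python3 - <<'E'
from h import *
st(); ims=[]
C=[];D=[]
for n in ['side','scene']:
    f=cams.grab_frame(n); ims.append(f['color'])
    for b in blobs(mask(f['color'],(0,150,60),(6,255,255)),100):
        P=onplane(f,b[0],160)[0]
        if 600<P[0]<760 and abs(P[1])<80:
            print(n,b[0].round(1),b[1],P.round(1)); C.append(f['xyz']); D.append(rays(f,b[0])[0])
D=np.array(D); A=sum(np.eye(3)-np.outer(d,d)/(d@d) for d in D); b=sum((np.eye(3)-np.outer(d,d)/(d@d))@c for c,d in zip(C,D))
print(np.linalg.solve(A,b))
cv2.imwrite('pics/s2.png',cv2.resize(ims[0],(640,480))[60:480]); cv2.imwrite('pics/sc2.png',ims[1])
E
```

```text
t31.8 [421.6 277.1 247.6] [-3.141 -0.     0.   ] F [-0.6 -0.5 -0.8] op -0.004 g 0.0 q [0.58 0.15 1.87 0.   1.13 2.15]
side [250.2 202.1] [242 194  18  17 249] [687.   8. 160.]
scene [287.1 266.6] [278 258  19  19 295] [683.7  11.8 160. ]
[685.7639576   12.96685076 163.23998583]
```

View pics/s2.png

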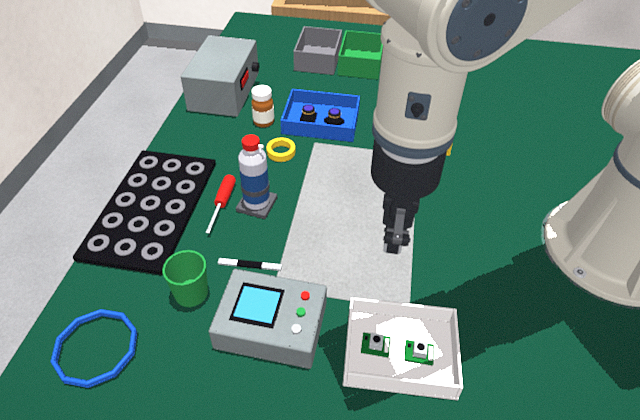

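The side view shows both lenses in the blue tray, (308,113) and (334,116), and both modules in the white tray, (377,343) and (421,350). The mat is bare. The cap triangulates to about (686,13), so I'll go above it.

```bash
python3 -c "
from h import *
go((686,13,240,0))"
```

```text
row [0.2649, 0.2638, 0.0061] [0.001, 0.002, -0.0] steps 9
```

Emit:
send_rows:
  targets: [0.265, 0.264, 0, 0, 0, 0, -1, 0.265, 0.264, 0, 0, 0, 0, -1, 0.265, 0.264, 0, 0, 0, 0, -1, 0.265, 0.264, 0, 0, 0, 0, -1, 0.265, 0.264, 0, 0, 0, 0, -1, 0.265, 0.264, 0, 0, 0, 0, -1, 0.265, 0.264, 0, 0, 0, 0, -1, 0.265, 0.264, 0, 0, 0, 0, -1, 0.265, 0.264, 0, 0, 0, 0, -1, 0.265, 0.264, 0, 0, 0, 0, -1, 0.265, 0.264, 0, 0, 0, 0, -1, 0.265, 0.264, 0, 0, 0, 0, -1]

```text
clock: 32.93
eef_pos: [685.9, 13.2, 245.5]
tcp_rot: [-3.141, 0.004, -0.001]
contact_force: [-0.5, 1.1, 0.3]
opening: 0.001
grasp_force: 0.0
```

```bash
python3 - <<'E'
from h import *
st(); go((686,13,178,0))
f=cams.grab_frame('wrist'); cv2.imwrite('pics/w10.png',f['color'])
for b in blobs(mask(f['color'],(0,150,60),(6,255,255)),100): print(b[0].round(),b[1],onplane(f,b[0],165,True)[0].round())
f=cams.grab_frame('side'); im=f['color']; cv2.imwrite('pics/y2.png',cv2.resize(im[140:440,250:500],None,fx=2,fy=2))
E
```

```text
t32.9 [685.9  13.2 245.5] [-3.141e+00  4.000e-03 -1.000e-03] F [-0.5  1.1  0.3] op 0.001 g 0.0 q [0.02 0.44 1.47 0.   1.23 1.59]
row [0.0004, 0.0003, 0.0675] [-0.0, 0.004, -0.001] steps 2
[626. 122.] [611 119  29   8 107] [ 787. -220.  165.]
[336. 140.] [ 298  128   77   26 1862] [754.   4. 165.]
[323. 252.] [ 298  227   50   51 2043] [685.  12. 165.]
[123. 344.] [118 338  11  12 105] [609. 168. 165.]
```

View pics/w10.png

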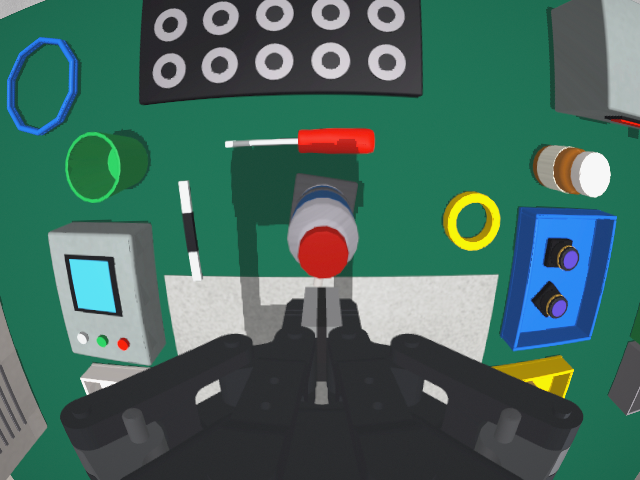

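View pics/y2.png

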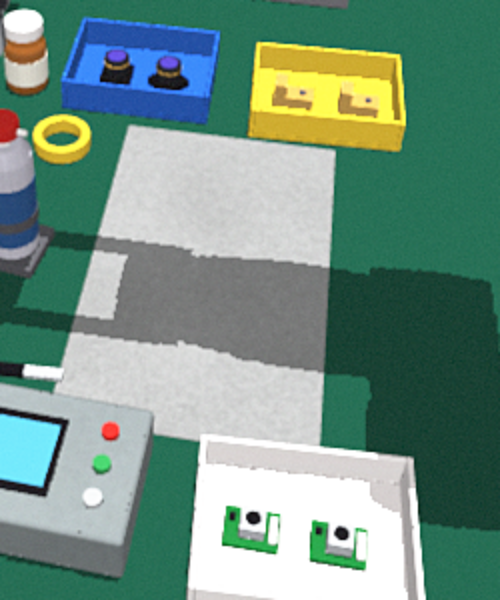

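In the wrist view the closed fingertips line up with the cap, (323,252). The side crop shows two lenses in blue, two blocks in yellow, two modules in white and a bare mat. Now pressing.

Emit:
send_rows:
  targets: [0, 0, 0.035, 0, 0, 0, -1, 0, 0, 0.06, 0, 0, 0, -1, 0, 0, 0.068, 0, 0, 0, -1, 0, 0, 0.071, 0, 0, 0, -1, 0, 0, 0.074, 0, 0, 0, -1, 0, 0, 0.077, 0, 0, 0, -1, 0, 0, 0.08, 0, 0, 0, -1, 0, 0, 0.08, 0, 0, 0, -1, 0, 0, 0.08, 0, 0, 0, -1]

```text
clock: 33.78
eef_pos: [687.8, 13.5, 168.8]
tcp_rot: [-3.141, -0.002, -0.0]
contact_force: [1.7, 2.1, 3.3]
opening: -0.004
grasp_force: 1.4
```

Emit:
send_rows:
  targets: [0, 0, 0.002, 0, 0, 0, -1, 0, 0, 0.004, 0, 0, 0, -1, 0, 0, 0.004, 0, 0, 0, -1]

```text
clock: 34.03
eef_pos: [687.7, 13.5, 164.1]
tcp_rot: [-3.141, -0.002, -0.0]
contact_force: [2.7, 2.5, 5.0]
opening: 0.002
grasp_force: 2.7
```

Emit:
send_rows:
  targets: [0, 0, 0.003, 0, 0, 0, -1, 0, 0, 0.005, 0, 0, 0, -1, 0, 0, 0.005, 0, 0, 0, -1, 0, 0, 0.005, 0, 0, 0, -1]

```text
clock: 34.37
eef_pos: [687.9, 13.5, 161.9]
tcp_rot: [-3.141, -0.003, -0.0]
contact_force: [-4.8, 2.9, 23.4]
opening: -0.002
grasp_force: 11.6
```

It's bottomed out: 23 N at z = 162. I'll hold briefly, then lift clear.

Emit:
send_rows:
  targets: [0, 0, 0, 0, 0, 0, -1, 0, 0, 0, 0, 0, 0, -1, 0, 0, 0, 0, 0, 0, -1, 0, 0, -0.01, 0, 0, 0, -1, 0, 0, -0.03, 0, 0, 0, -1, 0, 0, -0.06, 0, 0, 0, -1, 0, 0, -0.1, 0, 0, 0, -1, -0.1, 0, -0.12, 0, 0, 0, -1, -0.1, 0, -0.12, 0, 0, 0, -1, -0.1, 0, -0.12, 0, 0, 0, -1, -0.1, 0, -0.12, 0, 0, 0, -1, -0.1, 0, -0.12, 0, 0, 0, -1]

```text
clock: 35.37
eef_pos: [585.9, 13.0, 278.9]
tcp_rot: [3.141, 0.0, -0.0]
contact_force: [-0.4, 0.5, 1.4]
opening: 0.005
grasp_force: 0.0
```

```bash
python3 - <<'E'
from h import *
st()
f=cams.grab_frame('side'); a=cv2.imread('pics/side0.png')
for n,im in (('before',a),('now',f['color'])): print(n,[b[0].round(1) for b in blobs(mask(im[190:225,235:270],(0,150,60),(6,255,255)),100)])
print([ (c,onplane(f,b[0],z)[0,:2].round()) for c,z in (('violet',37),) for b in blobs(mask(f['color'],*COL[c]),25)])
print(r.sign_off())
E
```

```text
t35.4 [585.9  13.  278.9] [ 3.141  0.    -0.   ] F [-0.4  0.5  1.4] op 0.005 g 0.0 q [ 0.02  0.25  1.67 -0.    1.22  1.59]
before [array([15.2, 12.1])]
now [array([15.2, 12.1])]
[('violet', array([ 636., -280.])), ('violet', array([ 573., -279.]))]
the job is handed in; nothing more can be done
None
```

I handed the job in with everything sorted and the cap pressed and back up, but the first lens was twice squeezed to about 20 N, over the 15 N limit, before I switched to position-limited closing. It was carried at 11–14 N, and the second lens stayed under 10 N.

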